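# Unlock the wide parts cabinet: keeper, then bolt

## Task

Unlock the wide parts cabinet (not the narrow one). First slide its keeper, the bar with the round post, fully back so that it no longer stands in the bolt's way; then slide the bolt, the bar with the square post, all the way along past it, and let go. Leave the narrow cabinet's latch as it is.

Things in the scene. Friction and masses are not known exactly. Their poses are not given: they have to be found in the camera images.
- wide_cabinet: Fixed black drawer cabinet, 170 (x) by 280 (y) by 130 mm high; its narrow twin (180 in y) has the same latch; either may stand left or right, turned up to 12 deg. Origin: centre of underside, on the bench. Drawers face its -x (robot side), +y is left seen from the robot, z up. A plate on top, upper face z = 134, carries the latch; guides reach z = 144. A yellow wedge lies at x = 45, y = 118.
- keeper (a joint): Keeper on the wide cabinet: steel bar 98 x 16 mm, top at z = 142, with a black round post 18 mm across, z = 142 to 182. At 0 (shut, across the bolt's path) the post stands at x = 15, y = -45 mm in cabinet axes; slides along cabinet +x (away from the robot) to 0.040 m (end stop); clear of the bolt above 0.028. Takes 2 N, stays where left; starts at 0 to 0.004.
- bolt (a joint): Bolt on the wide cabinet: steel bar 16 x 104 mm, top at z = 142, with a black square post 18 x 18 mm, z = 142 to 182, sides along cabinet axes. At 0 (locked) the post stands at x = -35, y = 45 mm; slides along cabinet -y (towards the keeper) to 0.040 m (end stop, unlocked). Strikes a shut keeper after 3 mm. Takes 3 N, stays where left; starts at 0 to 0.002.
- narrow_keeper (a joint): The same keeper on the narrow cabinet (180 mm wide), to be left shut; 0 = shut, 0.040 m = fully back.

How it is judged:
By the outcome, as a careful person would: the job done as asked, in the order asked, and still so for the second after the job is handed in, with the robot touching nothing.
It also fails if it takes over 45 s, if anything falls off the work surface, if the arm or the gripper's body presses on something with over 40 N, if the wrist force passes 120 N, or if a joint passes its speed limit or range.

## Robot

A 7-joint arm with a two-finger parallel gripper is mounted at the origin on the work surface. World frame = base frame: x ahead of the robot, y to its left, z up, the work surface at z = 0. Lengths are in m, angles in rad, forces in N, time in s.
With the tool pointing down it reaches from about 0.375 to 0.925 m from the base axis. Payload 3.1 kg.
Tool frame: the origin (TCP) lies on the centre line of the jaws, within the pads' length; the fingertips stand 8 mm ahead of it and the grasp point (between the pads) lies 11 mm behind it; y points along the fingers, x is the direction in which the jaws open and shut, and the axes are right-handed (so a half turn about y gives the same grasp; the last joint's range is limited). The gripper opens to 85 mm and grips with 20 to 120 N. Pads are 22 mm wide; open, the fingers measure 114 mm over their backs; the gripper's body (76 mm by 85 mm) begins 54 mm behind the grasp point. The pads swing forward as they close: fully open they stand 13 mm farther back than shut.
Start: joints at [-1.23, 0.383, 0.044, 1.598, -0.018, 1.161, -0.05], TCP at [0.276, 0.588, 0.21] pointing down, gripper open.
Joint ranges: [-2.61, 2.61], [-0.41, 2.15], [-1.48, 1.57], [0, 2.5], [-1.57, 4.71], [0.05, 1.97], [-2.85, 2.85]. Speed limits (rad/s): [2.79, 2.79, 3.14, 3.14, 3.14, 3.14, 3.14].

## Interface

Orientations are given as a unit quaternion [w, x, y, z].
In Python, from cell import * gives the robot as it stands. The module is installed in compiled form; this text tells all that it offers. Calls block until the motion is done:
- move_pose(position, orientation): joint-space move of the TCP to a pose.
- movel(position, rot=None, vel=0.15, contact_N=None): straight line of the TCP; rot=None keeps the orientation; vel is the mean speed in m/s. With contact_N (N) it stops when the force on the tool has changed by that much, and returns True; else False.
- move_joints(angles): joint-space move.
- release() and gripper_close(force=None): open the fingers fully, or close them until they stop; force is the grip in N (None keeps the last).
- dwell(seconds).
- inverse_kinematics(position, orientation): joint angles nearest the present ones, or None.
- state(): the state.
- get_image(name): name is "scene" or "top" or "wrist"; returns a dict with "img" (400x640x3 uint8, red, green, blue), "range_z" (400x640 float32, m along the optical axis (not along the pixel's ray), 0 where there is no reading), "camera_matrix" (3x3 intrinsics, pixels), "R" (3x3) and "t" (3): a world point X has camera coordinates R X + t; the wrist camera has in their place "mount" (4x4, takes a point from camera to tool coordinates, whose origin is the TCP and whose axes are the tool frame's). Camera axes: x right, y down, z forward; pixel columns grow to the right and rows downward; lengths in m; the calibration is good to about 2 mm. The wrist camera is an equidistant fisheye: a pixel r from the principal point sees the ray r / f radians off the axis. A picture is of the moment at which its call begins: read the wrist's pose just before it.
A pose or a line that the arm cannot do raises MotionError and nothing moves.
- job_done(): hands the job in, once; it reports no verdict.
The state is a dict: "time": time; "qpos": joint angles; "dq": joint speeds; "joint_efforts": joint torques, N m; "tool_pos": TCP position; "tool_rot": TCP orientation; "contact_force": force on the tool from outside, world axes, zero at the start; "ft_torque": the same for the moment, N m; "gripper_width": opening from 0.0 (shut) to 1.0 (fully open).
Only numpy, scipy, OpenCV 4.12 (cv2) and the standard library are available. Lean on these libraries where they do the work, as an engineer would, in place of code of your own. Each camera call takes 0.05 s, during which the arm holds its last target. There are 200 camera calls.

## Working session

There is one attempt and no reset: what is moved stays moved. The work goes in short steps, each a Python script; the robot and the scene stay as the last script left them, time stands still between calls to the robot, and variables do not carry over. Pictures are saved under pics/ and viewed, about 8 in all and at most 12, crops included, and the job is handed in when it is done.

```bash
mkdir -p pics; python3 - <<'E'
from cell import *
import numpy as np, cv2
for n in ["scene","top"]:
    d=get_image(n); np.savez(f"pics/{n}.npz",**d)
    cv2.imwrite(f"pics/{n}.png",d["img"][...,::-1])
    C=-d["R"].T@d["t"]; print(n,C,d["camera_matrix"][0,0])
s=state(); print(s["time"],s["tool_pos"],s["tool_rot"],s["gripper_width"],s["contact_force"])
E
```

```text
scene [ 0.78865043 -0.21978027  0.97958922] 470.26381008580785
top [0.42275989 0.00910604 0.91865169] 388.0383603736225
0.1 [0.27577532 0.5875795  0.20869642] [-0.59634105  0.59731525  0.37849875 -0.37990859] 1.0026659388716006 [-0.18299809  0.030054   -0.08429626]
```

View pics/top.png

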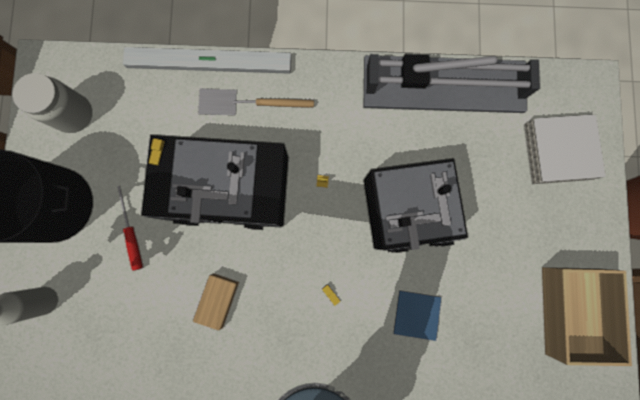

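View pics/scene.png

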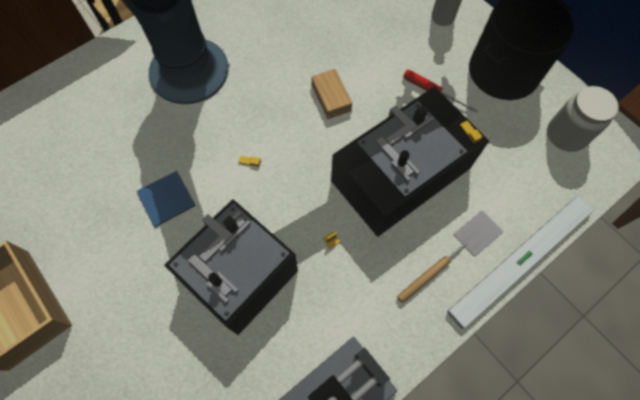

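The wide cabinet is the left one in the top view, with corners at about (150,135), (287,143), (283,228) and (142,216). Its keeper post is near (233,165) and its bolt post near (184,190). The narrow cabinet is on the right. Next I'll enlarge the wide one and fit its pose from depth.

```bash
cat > h.py <<'E'
import numpy as np, cv2
def cloud(d):
    K,R,t=d["camera_matrix"],d["R"],d["t"]; z=d["range_z"].astype(float)
    v,u=np.mgrid[:400,:640]
    c=np.stack([(u-K[0,2])/K[0,0]*z,(v-K[1,2])/K[1,1]*z,z],-1)
    P=(c-t)@R; P[z==0]=np.nan; return P
def project(d,X):
    p=d["camera_matrix"]@(d["R"]@np.asarray(X,float)+d["t"]); return p[:2]/p[2]
def at_z(d,u,v,z):
    K,R,t=d["camera_matrix"],d["R"],d["t"]; C=-R.T@t
    r=R.T@np.linalg.solve(K,[u,v,1]); return C+r*(z-C[2])/r[2]
E
python3 - <<'E'
from h import *
for n,(u0,u1,v0,v1) in dict(top=(130,300,120,240),scene=(320,500,80,240)).items():
    d=dict(np.load(f"pics/{n}.npz")); P=cloud(d)
    S=P[v0:v1,u0:u1].reshape(-1,3); z=S[:,2]
    m=(z>.123)&(z<.139); 
    (c,sz,a)=cv2.minAreaRect(S[m][:,:2].astype(np.float32)); print(n,"rect",c,sz,a, m.sum(), np.median(z[m]))
    m=(z>.150)&(z<.19); p=S[m].astype(np.float32)
    _,lab=cv2.connectedComponents(((P[v0:v1,u0:u1,2]>.150)&(P[v0:v1,u0:u1,2]<.19)).astype(np.uint8))
    for k in range(1,lab.max()+1):
        q=S[lab.ravel()==k]; 
        if len(q)>8: 
            t=q[q[:,2]>.176]; print(" blob",len(q),q.mean(0).round(4),"top",len(t),t.mean(0).round(4) if len(t) else 0)
t=dict(np.load("pics/top.npz")); P=cloud(t)
P2=P.copy(); P2[np.isnan(P2)]=0
print("high pts:",[(k,(P2[...,2]>k).sum()) for k in(.2,.3,.4)])
crop=t["img"][120:240,130:300,::-1]
cv2.imwrite("pics/c1.png",cv2.resize(crop,None,fx=4.5,fy=4.5,interpolation=cv2.INTER_CUBIC))
E
```

```text
top rect (0.5479070544242859, 0.22030870616436005) (0.2802456319332123, 0.17756199836730957) 87.88764190673828 9891 0.1311199468357672
 blob 100 [0.5663 0.1725 0.1753] top 67 [0.5676 0.1739 0.181 ]
 blob 143 [0.5169 0.2635 0.1748] top 92 [0.5178 0.2655 0.1808]
scene rect (0.5472021102905273, 0.219845712184906) (0.28200873732566833, 0.17747868597507477) 87.73877716064453 8806 0.13204987116032418
 blob 167 [0.5193 0.2625 0.1721] top 83 [0.5179 0.2643 0.1812]
 blob 130 [0.5693 0.1708 0.1733] top 68 [0.568  0.1731 0.1818]
high pts: [(0.2, np.int64(0)), (0.3, np.int64(0)), (0.4, np.int64(0))]
```

View pics/c1.png

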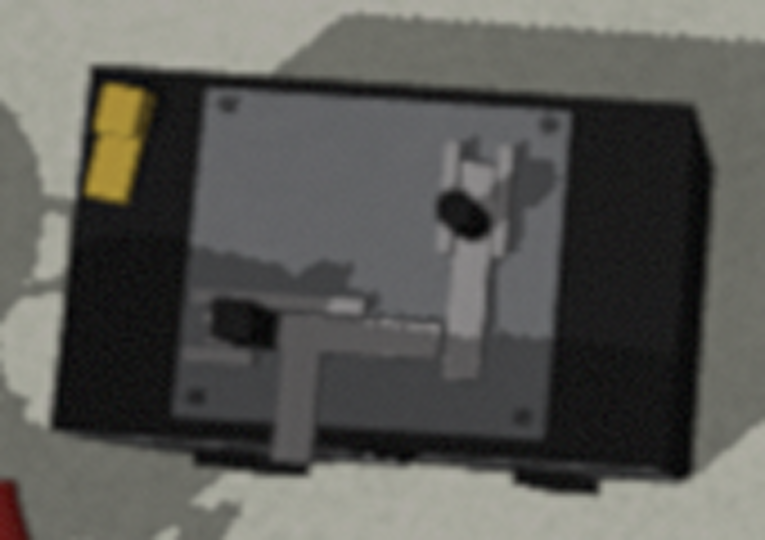

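The crop shows the plate corners at about (205,87), (572,113), (545,438) and (172,415). The round post is at (465,212) and the square post at (240,322). I'll cross-check the yaw, check the IK, rise and hover.

```bash
cat >> h.py <<'E'
from scipy.spatial.transform import Rotation as Ro
def quat(ax):  # tool y down, tool x along horizontal angle ax (rad)
    x=np.array([np.cos(ax),np.sin(ax),0]); y=np.array([0,0,-1.]); z=np.cross(x,y)
    q=Ro.from_matrix(np.c_[x,y,z]).as_quat(); return [q[3],q[0],q[1],q[2]]
E
python3 - <<'E'
from cell import *
from h import *
d=dict(np.load("pics/top.npz")); P=cloud(d)
c=[at_z(d,130+(u+.5)/4.5-.5,120+(v+.5)/4.5-.5,.134)[:2] for u,v in[(205,87),(572,113),(545,438),(172,415)]]
c=np.array(c); print(c.round(4),c.mean(0))
e1=(c[0]-c[1]+c[3]-c[2])/2; e2=(c[0]-c[3]+c[1]-c[2])/2
print("yaw",np.degrees([np.arctan2(-e1[0],e1[1]),np.arctan2(e2[1],e2[0])]),np.hypot(*e1),np.hypot(*e2))
for u,v in[(130+295//4.5,120+370//4.5),(130+350//4.5,120+340//4.5),(40,190),(20,305),(35,95)]:print((u,v),P[int(v),int(u)].round(3))
s=state(); w,x,y,z=s["tool_rot"]; M=Ro.from_quat([x,y,z,w]).as_matrix(); print(M.round(2))
movel([*s["tool_pos"][:2],.33])
for a in (-177,-92,-2,88):
    q=inverse_kinematics([.53,.17,.25],quat(np.radians(a))); print(a,None if q is None else np.round(q,2))
print(state()["time"])
E
```

```text
[[0.6291 0.3014]
 [0.6218 0.1344]
 [0.4728 0.1402]
 [0.479  0.3063]] [0.55069441 0.22058412]
yaw [-2.31944389 -2.05855675] 0.16664615291365323 0.14965054545081755
(195.0, 202.0) [0.499 0.251 0.142]
(207.0, 195.0) [0.515 0.229 0.138]
(40, 190) [0.532 0.652 0.007]
(20, 305) [0.288 0.592 0.115]
(35, 95) [0.714 0.594 0.132]
[[ 0.42 -0.   -0.91]
 [ 0.91 -0.    0.42]
 [-0.   -1.   -0.  ]]
-177 [-0.58  0.17  0.22  1.79 -0.04  1.19  2.84]
-92 [-0.9   0.19  0.59  1.8  -0.11  1.19 -1.89]
-2 [-0.84  0.18  0.52  1.8  -0.1   1.18 -0.33]
88 [-0.7   0.17  0.36  1.79 -0.06  1.18  1.21]
1.05
```

Yaw is about −2.2° from both fits. Depth puts the bar in front of the bolt post at z≈0.142, below my fingertip height. Next I push the keeper with closed fingers.

```bash
cat >> h.py <<'E'
YAW=np.radians(-2.2); EX=np.array([np.cos(YAW),np.sin(YAW)]); EY=np.array([-EX[1],EX[0]])
KP=np.array([.5678,.1735]); BP=np.array([.5178,.265])
E
python3 - <<'E'
from cell import *
from h import *
gripper_close(20)
a=KP-.038*EX; q=quat(YAW+np.pi/2)
move_pose([*a,.28],q)
print(movel([*a,.160],contact_N=8), state()["tool_pos"], state()["contact_force"])
b=KP+.030*EX
print("stop",movel([*b,.160],vel=.04,contact_N=14))
s=state(); p=np.array(s["tool_pos"]); print(p,(p[:2]-KP)@EX,s["contact_force"],s["time"])
c=p[:2]-.03*EX; movel([*c,.160]); movel([*c,.28])
d=get_image("top"); np.savez("pics/top2.npz",**d)
cv2.imwrite("pics/c2.png",cv2.resize(d["img"][120:240,130:300,::-1],None,fx=4.5,fy=4.5,interpolation=cv2.INTER_CUBIC))
d=get_image("scene"); np.savez("pics/scene2.npz",**d)
cv2.imwrite("pics/s2.png",cv2.resize(d["img"][80:240,320:500,::-1],None,fx=3.5,fy=3.5,interpolation=cv2.INTER_CUBIC))
E
```

```text
False [0.53072517 0.17541935 0.16098082] [ 0.33492324 -0.4462694  -0.17643006]
stop False
[0.59741428 0.17284912 0.16087706] 0.0296174394442513 [-4.60116689 -0.15999342  6.78464085] 6.3917
```

View pics/s2.png

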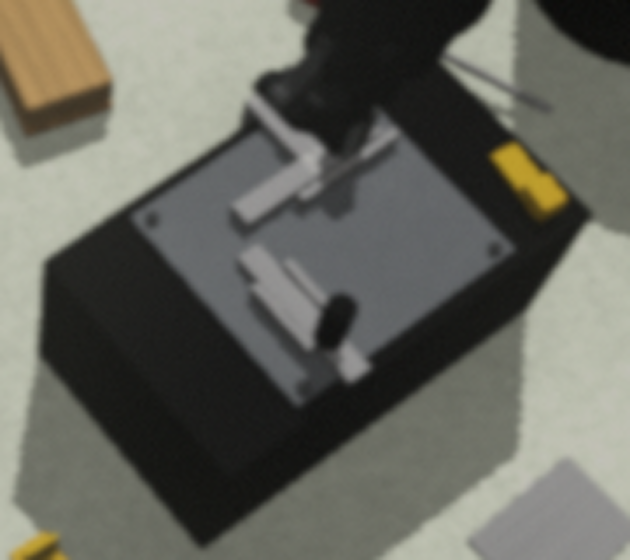

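The keeper post, at (335,320) in the crop, has moved well back and its bar no longer lies across the bolt's line. The line ended without the stop force, so I'll measure the keeper's travel.

```bash
cat >> h.py <<'E'
def blobs(d,zmax=.19):
    P=cloud(d); z=P[...,2]; dX=P[...,:2]-np.array([.548,.22]); 
    m=(z>.150)&(z<zmax)&(abs(dX@EX)<.09)&(abs(dX@EY)<.12)
    n,lab=cv2.connectedComponents(m.astype(np.uint8)); out=[]
    for k in range(1,n):
        q=P[(lab==k)&(z>.176)]
        if len(q)>8:
            c=q.mean(0); out.append((len(q),c.round(4),"K",((c[:2]-KP)@EX*1e3).round(1),"B",(-(c[:2]-BP)@EY*1e3).round(1)))
    return out
E
python3 - <<'E'
from h import *
for n in("scene","scene2","top","top2"):
    print(n,*blobs(dict(np.load(f"pics/{n}.npz"))),sep="\n ")
E
```

```text
scene
 (83, array([0.5179, 0.2643, 0.1812]), 'K', np.float64(-53.4), 'B', np.float64(0.7))
 (68, array([0.568 , 0.1731, 0.1818]), 'K', np.float64(0.2), 'B', np.float64(89.9))
scene2
 (72, array([0.6041, 0.1715, 0.1813]), 'K', np.float64(36.4), 'B', np.float64(90.1))
top
 (67, array([0.5676, 0.1739, 0.181 ]), 'K', np.float64(-0.2), 'B', np.float64(89.1))
 (92, array([0.5178, 0.2655, 0.1808]), 'K', np.float64(-53.5), 'B', np.float64(-0.5))
top2
 (65, array([0.5176, 0.2626, 0.1809]), 'K', np.float64(-53.6), 'B', np.float64(2.5))
```

The keeper moved 36.3 mm from a start of about 3.5 mm, so it is near 39.8 mm. However, the TCP went further than that contact geometry allows, so the round post may have wedged into the finger seam. I'll check the fingers and re-press off-seam to confirm the end stop.

```bash
python3 - <<'E'
from cell import *
from h import *
print("w",state()["gripper_width"])
gripper_close(60); print("w",state()["gripper_width"])
p0=KP+.036*EX-.007*EY
a=p0-.030*EX
movel([*a,.28]); movel([*a,.160],contact_N=8); f0=np.array(state()["contact_force"]); print("f0",f0)
for dx in np.arange(-.024,-.007,.002):
    hit=movel([*(p0+dx*EX),.160],vel=.04,contact_N=12)
    s=state(); p=np.array(s["tool_pos"]); f=np.array(s["contact_force"])-f0
    print(hit,round((p[:2]-p0)@EX*1e3,1),p[2].round(4),f.round(1),round(s["gripper_width"],3))
    if hit or f[:2]@EX<-10: break
c=p[:2]-.025*EX; movel([*c,.160]); movel([*c,.30])
h=BP+.10*EY-.1*EX; movel([*h,.30])
d=get_image("scene"); np.savez("pics/scene3.npz",**d); print(*blobs(d),sep="\n")
cv2.imwrite("pics/s3.png",cv2.resize(d["img"][80:240,320:500,::-1],None,fx=3.5,fy=3.5,interpolation=cv2.INTER_CUBIC))
print(state()["time"])
E
```

```text
w 0.0015398445598001243
w 0.004771129970032877
f0 [-0.20368774 -0.18562842  0.85617578]
False -23.0 0.1609 [-0.3  0.4 -2.1] 0.002
False -21.9 0.1601 [ 1.4  0.9 -0.9] 0.0
False -19.9 0.16 [ 0.4  0.  -0.5] -0.002
False -17.9 0.16 [-0.2 -0.  -1. ] -0.002
False -15.2 0.1607 [0.6 0.5 1.6] 0.002
False -14.5 0.1606 [-1.9  1.1  4.4] -0.003
False -13.0 0.1607 [-3.4  0.3  6.1] 0.0
False -11.2 0.1608 [-4.4  0.1  5.8] -0.003
False -9.3 0.1608 [-4.6 -0.8  6.1] 0.001
(86, array([0.5182, 0.2645, 0.1813]), 'K', np.float64(-53.0), 'B', np.float64(0.5))
(73, array([0.6041, 0.1714, 0.1815]), 'K', np.float64(36.4), 'B', np.float64(90.2))
14.7833
```

View pics/s3.png

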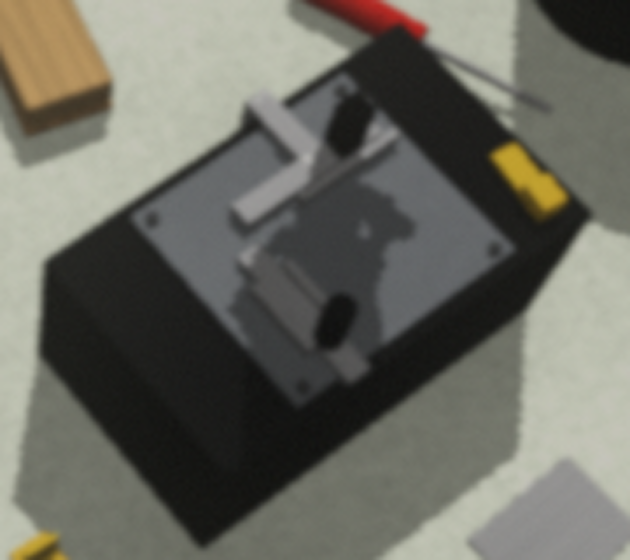

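The keeper stayed at 36.4 mm through a second press at about 4.6 N, more than twice the 2 N it takes, so it is at its stop. The picture shows the keeper post at (335,320) and the bolt bar's path clear. Now the bolt.

```bash
python3 - <<'E'
from cell import *
from h import *
a=BP+.040*EY; q=quat(YAW)
move_pose([*a,.26],q)
print(movel([*a,.160],contact_N=8)); f0=np.array(state()["contact_force"])
for dy in (.022,0,-.015,-.020,-.024,-.028,-.030):
    hit=movel([*(BP+dy*EY),.160],vel=.05,contact_N=14)
    s=state(); p=np.array(s["tool_pos"]); f=np.array(s["contact_force"])-f0
    print(hit,round((p[:2]-BP)@EY*1e3,1),p[2].round(4),f.round(1),round(s["gripper_width"],3))
    if hit: break
c=p[:2]+.025*EY; movel([*c,.160]); movel([*c,.28])
h=BP+.10*EY-.1*EX; movel([*h,.28])
d=get_image("scene"); np.savez("pics/scene4.npz",**d); print(*blobs(d),sep="\n")
cv2.imwrite("pics/s4.png",cv2.resize(d["img"][80:240,320:500,::-1],None,fx=3.5,fy=3.5,interpolation=cv2.INTER_CUBIC))
print(state()["time"])
E
```

```text
False
False 21.5 0.1603 [ 0.4 -0.5  0.9] 0.001
False -0.7 0.1602 [-0.   2.   3.4] 0.002
False -16.4 0.16 [-0.   0.7  2.2] 0.005
False -20.6 0.16 [-1.   0.6  2.7] -0.002
False -22.1 0.1603 [0.2 5.4 2.2] 0.003
False -27.9 0.1608 [-0.   2.3  4.9] 0.003
False -29.7 0.1608 [0.3 3.4 6.4] -0.001
(84, array([0.5174, 0.2499, 0.1814]), 'K', np.float64(-53.3), 'B', np.float64(15.1))
(72, array([0.6042, 0.1716, 0.1815]), 'K', np.float64(36.4), 'B', np.float64(90.0))
21.775
```

View pics/s4.png

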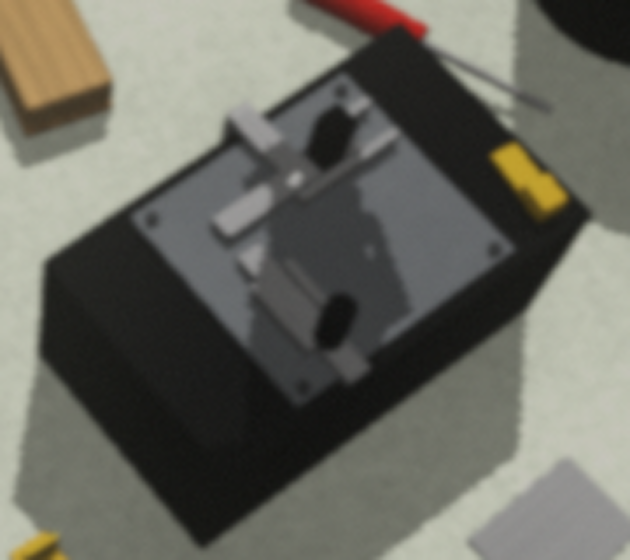

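The bolt only got to about 15 mm: its post is now at (330,135) in the crop, so the flank push slipped. I'll grip the square post between the pads and draw it along instead, with a picture at the end of the stroke before letting go.

```bash
python3 - <<'E'
from cell import *
from h import *
release()
b=np.array([.5176,.2499]); q=quat(YAW+np.pi/2)
move_pose([*b,.26],q)
print(movel([*b,.160],contact_N=10),state()["tool_pos"])
gripper_close(60); s=state(); print("w",s["gripper_width"],s["contact_force"])
for dy in (-.020,-.030,-.034,-.038,-.041,-.043,-.045):
    hit=movel([*(BP+dy*EY),.160],vel=.06,contact_N=15)
    s=state(); p=np.array(s["tool_pos"])
    print(hit,round((p[:2]-BP)@EY*1e3,1),p[2].round(4),np.round(s["contact_force"],1),round(s["gripper_width"],3))
    if hit: break
d=get_image("scene"); np.savez("pics/scene5.npz",**d); print(*blobs(d),sep="\n")
cv2.imwrite("pics/s5.png",cv2.resize(d["img"][80:240,320:500,::-1],None,fx=3.5,fy=3.5,interpolation=cv2.INTER_CUBIC))
print(state()["time"])
E
```

```text
False [0.51834527 0.25033067 0.16086574]
w 0.0004008238550797666 [-0.31325173 -0.02629055  4.85247701]
False -19.2 0.1608 [-0.4  1.5  5.5] -0.003
False -32.5 0.1586 [-0.3  0.8 -0.6] -0.001
False -35.0 0.1594 [0.4 0.3 0.1] -0.003
False -38.4 0.16 [-0.1  0.7  0. ] 0.001
False -41.3 0.1601 [-0.3 -0.3 -0.1] -0.001
False -43.2 0.16 [-0.2 -0.7  0.8] 0.0
False -45.3 0.16 [-0.3 -0.  -0.1] 0.001
(57, array([0.5211, 0.252 , 0.1819]), 'K', np.float64(-49.7), 'B', np.float64(12.9))
(75, array([0.6043, 0.1712, 0.1815]), 'K', np.float64(36.5), 'B', np.float64(90.4))
27.6333
```

View pics/s5.png

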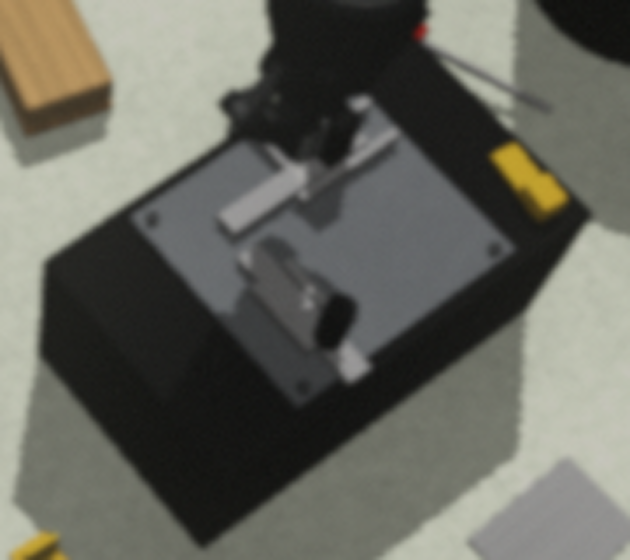

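The fingers shut completely with about 5 N upward on them. That means the tips were on top of the post (z 0.182), so the real tips are well above the commanded height. I'll measure that offset from the saved scene cloud and the wrist camera before moving.

```bash
python3 - <<'E'
from cell import *
from h import *
s=state(); p=np.array(s["tool_pos"]); w,x,y,z=s["tool_rot"]; M=Ro.from_quat([x,y,z,w]).as_matrix(); print(p,M.round(3).tolist())
d=get_image("wrist"); np.savez("pics/w1.npz",**d,p=p,M=M)
cv2.imwrite("pics/w1.png",d["img"][...,::-1])
K=d["camera_matrix"]; T=d["mount"]; print(T.round(3).tolist())
v,u=np.mgrid[:400,:640]; rx=(u-K[0,2])/K[0,0]; ry=(v-K[1,2])/K[1,1]; th=np.hypot(rx,ry)+1e-9
Z=d["range_z"].astype(float); t=np.tan(th)/th
c=np.stack([rx*t*Z,ry*t*Z,Z],-1); c[(Z==0)|(th>1.3)]=np.nan
tool=c@T[:3,:3].T+T[:3,3]; W=tool@M.T+p
np.save("pics/W1.npy",W)
z=W[...,2]; h,e=np.histogram(z[np.isfinite(z)],bins=np.arange(-.06,.26,.005))
print([(round(a,3),int(n)) for a,n in zip(e,h) if n>300])
# tool-frame extent of points nearest TCP axis (fingers)
m=np.isfinite(tool[...,0])&(np.hypot(tool[...,0],tool[...,2])<.02)&(tool[...,1]<.02); q=tool[m]; print("finger ymax",np.percentile(q[:,1],[50,90,99]) if len(q) else 0)
d5=dict(np.load("pics/scene5.npz")); P=cloud(d5); m=(np.hypot(P[...,0]-p[0],P[...,1]-p[1])<.03)&(P[...,2]>.146)
q=P[m]; print("scene hand z pct",np.percentile(q[:,2],[0,2,5,10,20,50]),len(q))
E
```

```text
[0.51610488 0.21998438 0.16002453] [[0.038, 0.0, -0.999], [0.999, 0.0, 0.038], [0.0, -1.0, -0.0]]
[[1.0, 0.0, 0.001, 0.0], [-0.001, -0.304, 0.953, -0.164], [0.0, -0.953, -0.304, 0.079], [0.0, 0.0, 0.0, 1.0]]
[(np.float64(-0.005), 67124), (np.float64(-0.0), 38417), (np.float64(0.005), 3137), (np.float64(0.01), 1809), (np.float64(0.015), 3989), (np.float64(0.02), 3308), (np.float64(0.025), 1352), (np.float64(0.03), 1207), (np.float64(0.035), 1157), (np.float64(0.04), 989), (np.float64(0.045), 1102), (np.float64(0.05), 1044), (np.float64(0.055), 1501), (np.float64(0.06), 1405), (np.float64(0.065), 1772), (np.float64(0.07), 1828), (np.float64(0.075), 1839), (np.float64(0.08), 1616), (np.float64(0.085), 1240), (np.float64(0.09), 1547), (np.float64(0.095), 1613), (np.float64(0.1), 2198), (np.float64(0.105), 1330), (np.float64(0.11), 1393), (np.float64(0.115), 1293), (np.float64(0.12), 1881), (np.float64(0.125), 16679), (np.float64(0.13), 27608), (np.float64(0.135), 2342), (np.float64(0.14), 7518), (np.float64(0.145), 789), (np.float64(0.18), 960), (np.float64(0.2), 321), (np.float64(0.205), 366), (np.float64(0.215), 516), (np.float64(0.22), 376), (np.float64(0.225), 1286), (np.float64(0.23), 1700), (np.float64(0.235), 3225), (np.float64(0.24), 1721), (np.float64(0.245), 2104), (np.float64(0.25), 3270)]
finger ymax [-0.07408486  0.01787698  0.01917411]
scene hand z pct [0.14603073 0.14854492 0.15901518 0.17698863 0.19583818 0.23642831] 462
```

View pics/w1.png

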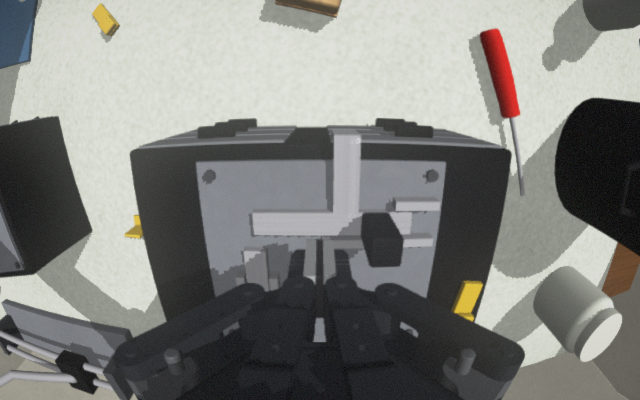

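The wrist depth agrees with the world z (plate 0.134, bench 0), so the arm's calibration is fine. The picture shows the fingertips at about (297,255) and (343,255) with the plate visible between them, and the square post at (382,238). I'll get the tips' tool coordinates from the saved depth.

```bash
python3 - <<'E'
from h import *
d=dict(np.load("pics/w1.npz")); W=np.load("pics/W1.npy"); p,M=d["p"],d["M"]; tool=(W-p)@M
for v in range(245,345,10):
    print(v,[tuple((tool[v,u]*1e3).round(0).astype(int)) if np.isfinite(tool[v,u,0]) else None for u in(290,297,303,312,320,330,338,343,350)])
m=np.isfinite(tool[...,0])&(abs(tool[...,0])<.03)&(abs(tool[...,2])<.03)&(tool[...,1]<.012)&(tool[...,1]>-.06)
q=tool[m]*1e3; print(len(q),[np.percentile(q[:,i],[0,5,50,95,100]).round(1) for i in range(3)])
d["img"]; cv2.imwrite("pics/w1c.png",cv2.resize(d["img"][200:360,230:410,::-1],None,fx=3.5,fy=3.5,interpolation=cv2.INTER_CUBIC))
E
```

```text
245 [(np.int64(-20), np.int64(26), np.int64(-17)), (np.int64(-15), np.int64(27), np.int64(-17)), (np.int64(-11), np.int64(25), np.int64(-16)), (np.int64(-3), np.int64(-30), np.int64(12)), (np.int64(0), np.int64(-32), np.int64(12)), (np.int64(5), np.int64(-30), np.int64(12)), (np.int64(12), np.int64(16), np.int64(-12)), (np.int64(16), np.int64(17), np.int64(-13)), (np.int64(20), np.int64(17), np.int64(-12))]
255 [(np.int64(-20), np.int64(26), np.int64(-25)), (np.int64(-10), np.int64(-35), np.int64(8)), (np.int64(-8), np.int64(-33), np.int64(7)), (np.int64(-3), np.int64(-40), np.int64(11)), (np.int64(0), np.int64(-40), np.int64(12)), (np.int64(5), np.int64(-40), np.int64(11)), (np.int64(9), np.int64(-33), np.int64(8)), (np.int64(11), np.int64(-35), np.int64(9)), (np.int64(22), np.int64(26), np.int64(-25))]
265 [(np.int64(-13), np.int64(-44), np.int64(8)), (np.int64(-10), np.int64(-44), np.int64(8)), (np.int64(-7), np.int64(-43), np.int64(8)), (np.int64(-3), np.int64(-50), np.int64(12)), (np.int64(0), np.int64(-50), np.int64(12)), (np.int64(5), np.int64(-50), np.int64(12)), (np.int64(8)
[... 2353 characters left out ...]
t64(-84), np.int64(8)), (np.int64(5), np.int64(-96), np.int64(18)), (np.int64(7), np.int64(-96), np.int64(19)), (np.int64(9), np.int64(-95), np.int64(18))]
335 [(np.int64(-8), np.int64(-100), np.int64(18)), (np.int64(-6), np.int64(-99), np.int64(17)), (np.int64(-5), np.int64(-96), np.int64(15)), (np.int64(-3), np.int64(-73), np.int64(-7)), (np.int64(1), np.int64(26), np.int64(-100)), (np.int64(4), np.int64(-85), np.int64(4)), (np.int64(5), np.int64(-100), np.int64(19)), (np.int64(7), np.int64(-99), np.int64(17)), (np.int64(9), np.int64(-99), np.int64(18))]
2775 [array([-13.4, -10.9,   1.8,  28.6,  30. ]), array([-59.9, -58.7, -41.3,  -2.4,  11.9]), array([-10.5,  -3.4,   8.9,  12.3,  13. ])]
```

View pics/w1c.png

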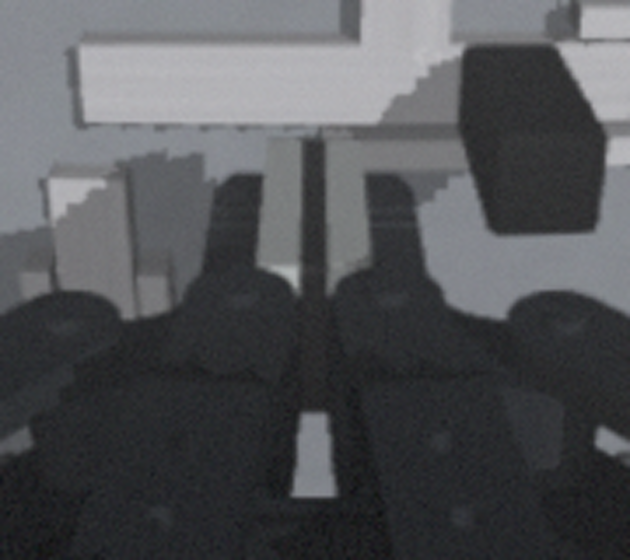

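The pads are the light-grey strips meeting at (320,~240), which puts the shut fingertips about 21–27 mm behind the TCP. That agrees with the touch on the post top. So I'll work about 27 mm lower: first a quick confirming press on the keeper, then the bolt push, with guards.

```bash
python3 - <<'E'
from cell import *
from h import *
import sys
Z=.133
def fin(tag):
    s=state(); p=np.array(s["tool_pos"]); print(tag,p.round(4),"K",((p[:2]-KP)@EX*1e3).round(1),"B",((p[:2]-BP)@EY*1e3).round(1),np.round(s["contact_force"],1),s["time"]); return p
p=np.array(state()["tool_pos"]); movel([*p[:2],.205])
a=KP+.006*EX; movel([*a,.205],vel=.2)
if movel([*a,Z],contact_N=10): fin("blocked"); sys.exit()
print(movel([*(KP+.026*EX),Z],vel=.04,contact_N=12)); p=fin("keeper")
c=p[:2]-.008*EX; movel([*c,Z]); movel([*c,.22])
b=BP+.016*EY; move_pose([*b,.215],quat(YAW))
if movel([*b,Z],contact_N=10): fin("blocked"); sys.exit()
print(movel([*(BP-.012*EY),Z],vel=.05,contact_N=15)); p=fin("bolt")
c=p[:2]+.008*EY; movel([*c,Z]); movel([*c,.22])
movel([*(c-.09*EX+.06*EY),.26],vel=.25)
d=get_image("scene"); np.savez("pics/scene6.npz",**d); print(*blobs(d),sep="\n")
cv2.imwrite("pics/s6.png",cv2.resize(d["img"][80:240,320:500,::-1],None,fx=3.5,fy=3.5,interpolation=cv2.INTER_CUBIC))
print(state()["time"])
E
```

```text
True
keeper [0.5832 0.1734 0.1332] K 15.4 B -89.1 [-0.2 -0.1  0.2] 29.6667
False
bolt [0.5171 0.252  0.1328] K -53.6 B -13.0 [0.1 0.7 0.9] 33.5917
(84, array([0.5169, 0.2303, 0.1814]), 'K', np.float64(-53.0), 'B', np.float64(34.7))
(73, array([0.6043, 0.1715, 0.1815]), 'K', np.float64(36.5), 'B', np.float64(90.1))
35.2333
```

View pics/s6.png

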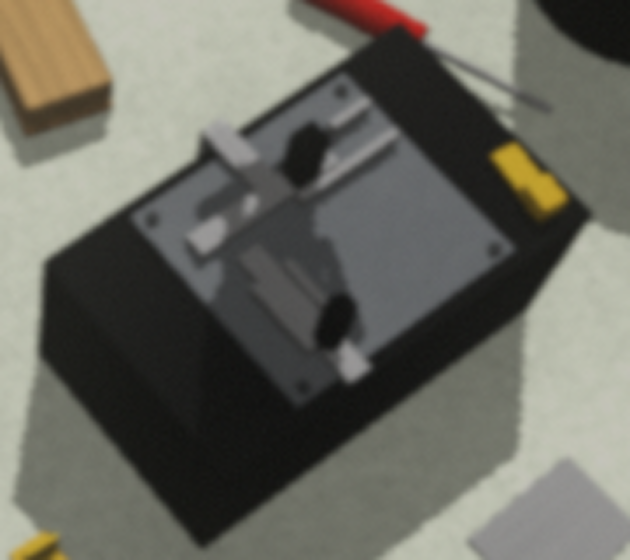

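The keeper stop is confirmed by a 12 N hit at the same spot. The bolt is at about 34 mm because I set its line target too short. I'll finish the last 6 mm until the stop hits.

```bash
python3 - <<'E'
from cell import *
from h import *
import sys
Z=.133
b=BP-.005*EY; movel([*b,.215],vel=.2)
if movel([*b,Z],contact_N=10): print("blocked"); sys.exit()
hit=movel([*(BP-.027*EY),Z],vel=.04,contact_N=15); s=state(); p=np.array(s["tool_pos"]); print(hit,"B",((p[:2]-BP)@EY*1e3).round(1),s["contact_force"],s["time"])
c=p[:2]+.008*EY; movel([*c,Z]); movel([*c,.22])
movel([*(c-.06*EX+.03*EY),.25],vel=.25)
d=get_image("scene"); np.savez("pics/scene6.npz",**d); print(*blobs(d),sep="\n")
cv2.imwrite("pics/s7.png",cv2.resize(d["img"][80:340,150:500,::-1],None,fx=2.2,fy=2.2,interpolation=cv2.INTER_CUBIC))
print(state()["time"])
E
```

```text
True B -18.5 [1.49769782 1.04162146 1.03152317] 37.2167
(85, array([0.5168, 0.2245, 0.1815]), 'K', np.float64(-52.9), 'B', np.float64(40.5))
(73, array([0.6042, 0.1715, 0.1814]), 'K', np.float64(36.4), 'B', np.float64(90.1))
38.6917
```

View pics/s7.png

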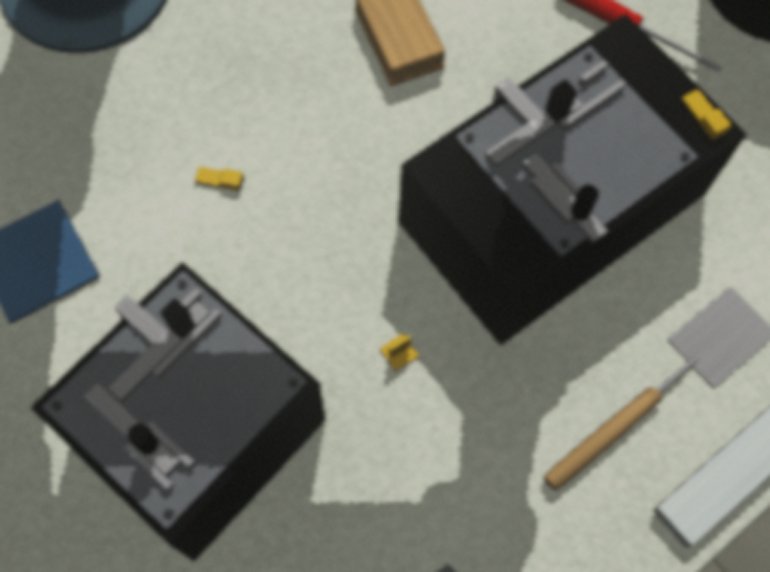

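The bolt hit its end stop after 39.8 mm by this camera. The keeper is still at its own stop, the narrow latch is unmoved, and the arm is clear. I'm handing in.

```bash
python3 -c "
from cell import *
job_done(); print(state()['time'])"
```

```text
the job is handed in; nothing more can be done
the job is handed in; nothing more can be done
```

The wide cabinet is unlocked: its keeper is fully back and its bolt has been slid past it to the end stop. I handed the job in at about 38.7 s with the fingers clear of everything.

- **Keeper:** The scene camera shows it moved 36.2 mm from a start of about 3.5 mm, so it stands near its 40 mm stop. A second firm press hit the stop at 12 N and did not move it, and it had not moved in the last picture.
- **Bolt:** The scene camera shows it moved 39.8 mm, and the last push ended on a hard stop at 15 N.
- **Narrow cabinet:** I never approached it. In the last picture its keeper looks shut, as it was at the start, though I judged that by eye and did not measure it.
- **What went wrong:**
  - The shut fingertips measured about 21–27 mm behind the TCP, where the task text says 8 mm ahead. My early pushes therefore only caught the tops of the posts. The keeper still reached its stop, but the bolt got only to about 15 mm.
  - An attempt to grip the bolt post closed on top of it. I then worked 27 mm lower.
  - My next bolt push was set too short and stopped at about 34 mm, so it took one more push to finish.

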